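# Free the jammed orange cup

## Task

Two small parts cups, an orange and a blue one, are jammed in the grey holder cups screwed to the bench. Take the orange cup by its rim, twist it about 45 degrees (either way) while it is still down in its holder so that its lugs come out from under the catches, then pull it straight up and lower it upright onto the round cork pad, its whole foot on the pad, without dropping it. Leave the blue cup in its holder.

Things in the scene. Friction and masses are not known exactly. Their poses are not given: they have to be found in the camera images.
- cup_orange: Orange plastic cup, 85 mm tall, 44 mm wide at the foot, 50 at the rim, wall 3, 60 g, jammed in its holder. Origin: centre of underside, z up. The top 45 mm stand clear above the holder. Two lugs along its x axis (radius 29.5 mm, 27-32 mm up) lie under the holder's catches; a turn of 30 to 150 degrees either way frees them. Drag of rubber pads: 0.1-0.25 N m to turn, 4-8 N in the first 12 mm of pull.
- holder_orange: Grey plastic holder cup round the orange cup's foot, screwed to the bench. Flange 86 mm wide; rim 70 mm wide, 48 mm high; inner width 62 mm. Origin: centre of the underside on the bench, z up. The cup's underside rests 8 mm above it. Two catches inside the rim on its x axis (white marks above), 42-47 mm high, reach in to a radius of 26 mm.
- cup_blue: Blue cup of the same shape and size in a second holder of the same kind, at least 110 mm from the orange one (centre to centre). To be left alone. Origin: centre of the underside, z up.
- pad: Round cork pad with a thin metal edge, 100 mm in diameter, 6 mm thick, flat, lying loose on the bench, 250 g. Origin: centre of its underside, z up.
Mind the look-alikes: they are no part of the job. Several things have the shape of the cup_orange; the one meant has the colours described above.

How it is judged:
On the way:
1. the orange cup is twisted loose, at least 20 degrees out of line with its holder, while still down in it (raised less than 6 mm) (angle between the x axis of cup_orange and the x axis of holder_orange, either way round above 0.35 rad and z of cup_orange in the frame of holder_orange below 0.014 m and horizontal distance between cup_orange and holder_orange below 0.006 m), for 0.05 s.
At the end, for the whole second after the job is handed in: The orange cup stands at rest on the cork pad (its centre within 30 mm of the pad's, its foot 2 to 12 mm above the pad's underside), upright within 10 degrees, and the blue cup is still in its holder, within 15 mm of where it was (horizontal distance between cup_orange and pad below 0.03 m and z of cup_orange in the frame of pad between 0.002 and 0.012 m and angle between cup_orange's own z axis and vertical below 0.17 rad and linear speed of cup_orange below 0.02 m/s and distance of cup_blue from where it was at the start of the episode below 0.015 m); the robot touches nothing.
It fails at once if the blue cup is moved by more than 15 mm (distance of cup_blue from where it was at the start of the episode above 0.015 m).
It fails at once if the orange cup is dropped: it falls free of the fingers faster than 0.7 m/s (a fall of 25 mm) (linear speed of cup_orange above 0.7 m/s and contact force between the fingers and cup_orange below 0.05 N).
It also fails if it takes over 43 s, if anything falls off the work surface, if the arm or the gripper's body presses on something with over 40 N, if the wrist force passes 120 N, or if a joint passes its speed limit or range.

## Robot

A 6-joint arm with a two-finger parallel gripper is mounted at the origin on a cart in front of the work surface, level with it; the furniture and walls round the work are solid. World frame = base frame: x ahead of the robot, y to its left, z up, the work surface at z = 0. Lengths are in m, angles in rad, forces in N, time in s.
With the tool pointing down it reaches from about 0.25 to 0.775 m from the base axis. Payload 4 kg.
Tool frame: the origin (TCP) lies on the centre line of the jaws, within the pads' length; the fingertips stand 8 mm ahead of it and the grasp point (between the pads) lies 11 mm behind it; z points along the fingers, y is the direction in which the jaws open and shut (so a half turn about z gives the same grasp; the last joint's range is limited). The gripper opens to 94 mm and grips with 3 to 60 N. Pads are 16 mm wide; open, the fingers measure 119 mm over their backs; the gripper's body (75 mm by 177 mm) begins 78 mm behind the grasp point.
Start: joints at [-1.45, 0.087, 1.371, -0, 1.684, -0.103], TCP at [0.122, -0.536, 0.214] pointing down, gripper open.
Joint ranges: [-3.1, 3.1], [-0.76, 2.03], [0.27, 2.55], [-1.08, 4.22], [0.17, 2.65], [-2.57, 2.57]. Speed limits (rad/s): [2.79, 2.79, 3.14, 3.14, 3.14, 3.14].

## Interface

Orientations are given as [roll, pitch, yaw] about the fixed x, y, z axes, in that order (R = Rz(yaw) Ry(pitch) Rx(roll)).
In Python, from bench import * gives the robot as it stands.
- The arm moves only by the tool step_arm, never from a script. Its argument "steps" is a list of rows, each an object of numbers: "jaw": the opening, from 0 (shut) to 1 (fully open); "tx", "ty", "tz": the shift along the tool's x, y, z in m; "ax", "ay", "az": the turn, a rotation vector about the tool's x, y, z in rad. In form: [{"jaw": .., "tx": .., "ty": .., "tz": .., "ax": .., "ay": .., "az": ..}, ...]. A call has 1 to 8 rows; each row is the pose to reach, as a shift and turn from the pose measured when the call began, along the tool's axes at that moment; what a row does not reach only later rows make up. A row lasts 1/10 s, in which the tool goes at most 50 mm and 8.59 degrees, less where a joint would pass 70% of its speed; a pose out of reach is approached as far as the arm can. A call with a gripper value outside its range is refused whole. The fingers move at their own pace and stop on an object; the grip force is fixed at half the most. Time passes only in rows, so rows that repeat a pose let the fingers close. It gives the time, the measured TCP pose, the force and the opening at its end, in the units of the state.
- get_obs(): the state, without advancing time (a new reading comes with each control period).
- snapshot(name): name is "side" or "top" or "wrist"; returns (picture, depth): 400x640x3 uint8, red, green, blue; 400x640 float32, m along the optical axis (not along the pixel's ray), 0 where there is no reading.
- camera_model(name): a dict with "intrinsics" (3x3 intrinsics, pixels), "origin" and "orientation" of the camera in the world. Camera axes: x right, y down, z forward; pixel columns grow to the right and rows downward; lengths in m; the calibration is good to about 2 mm. A picture is of the moment at which its call begins: read the wrist's pose just before it. camera_model takes no time and is no camera call; for the wrist camera it gives the pose at the moment of the call.
- close_job(): hands the job in, once; it reports no verdict.
Trained networks look in the newest picture that a camera, given by its name, has taken for a name from the list of things; names that differ only in an ending like _2 or _b are one class to them, and where a whole thing is asked for, a point or a joint stands for the part that bears it (a point fixed in the world has none). Each returns a list of dicts, best first, with "confidence" (0 to 1); they miss things now and then, are a little off and sometimes report something else, mostly with a low value. They report only what shows in the picture. A call takes as long as a camera call. They do not tell look-alikes from the thing itself.
- silhouettes(camera, query): "pixels" (400x640 bool, what is visible of it) and "rect" ([left, top, right, bottom] in pixels, round what is visible of it).
The state is a dict: "time": time; "joint_positions": joint angles; "qvel": joint speeds; "joint_torque": joint torques, N m; "tool_pos": TCP position; "ee_rot": TCP orientation; "wrist_force": force on the tool from outside, world axes, zero at the start; "wrist_torque": the same for the moment, N m; "width": finger opening in m.
Only numpy, scipy, OpenCV 4.12 (cv2) and the standard library are available. Lean on these libraries where they do the work, as an engineer would, in place of code of your own. Each camera call takes 0.05 s, during which the arm holds its last target. There are 200 camera calls.

## Working session

There is one attempt and no reset: what is moved stays moved. The work goes in short steps, Python scripts to look and compute and a tool call to move; the robot and the scene stay as the last step left them, time stands still between calls to the robot, and variables do not carry over. Pictures are saved under pics/ and viewed, about 8 in all and at most 12, crops included, and the job is handed in when it is done.

Besides the shell and the picture viewer there is one more tool, called after ">>>" as name(argument=value, ...), one argument or row to a line, values as JSON. step_arm: Moves the arm, as the interface text tells. Its arguments: {"type":"object","properties":{"steps":{"type":"array"}},"required":["steps"]}

```bash
mkdir -p pics; cat > h.py <<'E'
from bench import *
import numpy as np, cv2
def cloud(name,d):
    m=camera_model(name);K=np.array(m["intrinsics"]);R=np.array(m["orientation"]);o=np.array(m["origin"])
    if R.shape!=(3,3):
        from scipy.spatial.transform import Rotation as Ro
        R=(Ro.from_euler('xyz',R) if R.size==3 else Ro.from_quat(R)).as_matrix()
    v,u=np.mgrid[:400,:640]
    P=np.stack([(u-K[0,2])/K[0,0]*d,(v-K[1,2])/K[1,1]*d,d],-1)
    P=P@R.T+o; P[d==0]=np.nan
    return P
def save(n,im): cv2.imwrite("pics/"+n,im[...,::-1])
E
python3 - <<'E'
from h import *
print(get_obs()); print(camera_model("top"))
im,d=snapshot("top"); save("top.png",im); np.savez("top.npz",im=im,P=cloud("top",d))
P=cloud("top",d)
for q in ["cup_orange","cup_blue","holder_orange","pad"]:
    for s in silhouettes("top",q):
        m=s["pixels"]; X=P[m]; print(q,round(s["confidence"],2),s["rect"],m.sum(),np.nanmedian(X,0).round(3),np.nanpercentile(X[:,2],[2,98]).round(3),np.median(im[m],0))
im,d=snapshot("side"); save("side.png",im); np.savez("side.npz",im=im,P=cloud("side",d))
E
```

```text
{'time': 0.0, 'joint_positions': array([-1.45008839e+00,  8.79390963e-02,  1.37226018e+00, -1.89571271e-05,
        1.68357579e+00, -1.03113076e-01]), 'qvel': array([-0.00069335,  0.00110532, -0.00093919,  0.00083695, -0.00176677,
       -0.00059275]), 'joint_torque': array([-1.14592076e-04, -3.40188718e+01, -3.02425969e+01,  7.17670494e-02,
        3.31917917e-02, -1.84435607e-04]), 'tool_pos': array([ 0.1219942 , -0.53575527,  0.21230984]), 'ee_rot': array([-3.13941989e+00, -2.05895363e-04,  2.23818675e-01]), 'wrist_force': array([-0.06257618,  0.49276502, -0.75572401]), 'wrist_torque': array([-0.03806573, -0.0151628 , -0.00636344]), 'width': 0.0941054455876155}
{'intrinsics': array([[415.76544921,   0.        , 318.68907085],
       [  0.        , 415.76544921, 195.00184927],
       [  0.        ,   0.        ,   1.        ]]), 'origin': array([ 0.41574753, -0.29682264,  0.8548876 ]), 'orientation': array([-2.94136005, -0.00487918, -1.40584245])}
cup_orange 0.95 [202.1, 192.4, 238.2, 221.9] 731 [ 0.525 -0.086  0.056] [0.009 0.094] [122.  69.  30.]
cup_orange 0.63 [355.0, 127.2, 378.4, 158.6] 665 [ 0.709 -0.348  0.052] [0.002 0.086] [121.  70.  70.]
cup_blue 0.81 [296.8, 197.0, 326.5, 227.1] 594 [ 0.55  -0.268  0.042] [0.009 0.094] [ 68.   73.5 116. ]
holder_orange 0.75 [205.8, 191.1, 249.9, 233.5] 664 [ 0.502 -0.113  0.012] [0.002 0.05 ] [115. 100.  89.]
pad 0.83 [385.0, 216.9, 435.3, 267.0] 1856 [ 0.52  -0.468  0.006] [0.003 0.009] [205. 150.  88.]
```

View pics/top.png

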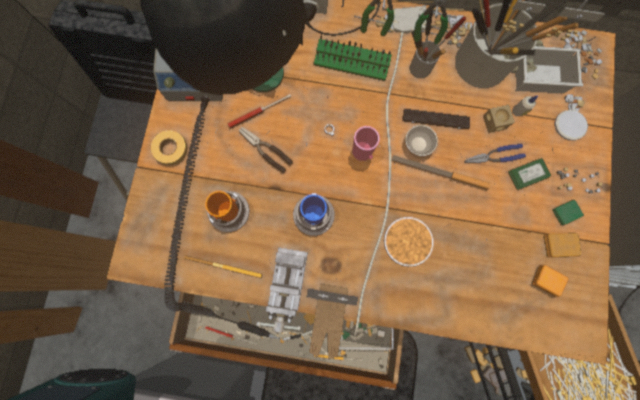

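View pics/side.png

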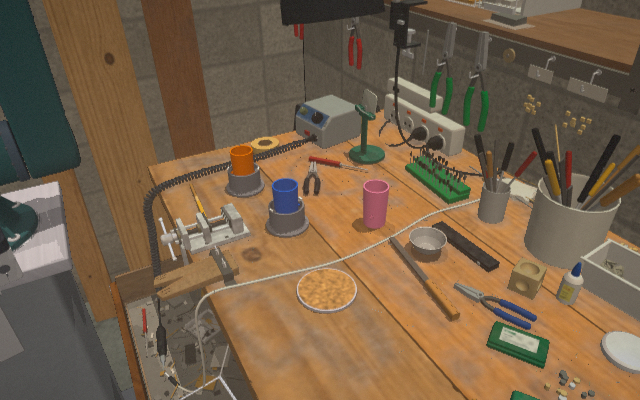

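Top view: orange cup at (222,207), in its holder; blue cup at (313,210); pink look-alike at (366,142); pad at (409,241); a dark lamp head at (225,40) overhangs the scene. Candidates for the orange cup are top (222,207), which is orange and held; (366,142), which is pink and free-standing; and (313,210), which is blue. I choose (222,207), and will measure it and check it in a crop.

```bash
python3 - <<'E'
from h import *
from scipy.optimize import least_squares
def circ(X):
    f=lambda p:np.hypot(X[:,0]-p[0],X[:,1]-p[1])-p[2]
    r=least_squares(f,[*X[:,:2].mean(0),.025],loss='soft_l1',f_scale=.001); return r.x.round(4),len(X),np.abs(f(r.x)).mean().round(4)
for n in ["top","side"]:
    z=np.load(n+".npz");P=z["P"];im=z["im"]
    for lab,c in [("orange",(.525,-.10)),("blue",(.54,-.27)),("pad",(.52,-.468))]:
        near=np.hypot(P[...,0]-c[0],P[...,1]-c[1])<.08
        if lab=="pad":
            m=near&(P[...,2]>.0035)&(P[...,2]<.012); X=P[m]; h=cv2.convexHull(X[:,:2].astype(np.float32))[:,0]
            print(n,lab,circ(h),np.median(X,0).round(4)); continue
        for zz,t in [(.093,.005),(.048,.003)]:
            m=near&(np.abs(P[...,2]-zz)<t); X=P[m]
            if len(X)>8: print(n,lab,zz,circ(X),X.min(0).round(3),X.max(0).round(3))
    # obstacles above .12
    m=(P[...,2]>.10)&(P[...,0]>.2)&(P[...,0]<.85)&(P[...,1]>-.7)&(P[...,1]<.25); X=P[m]
    g=np.round(X[:,:2]/.1).astype(int)
    for k in np.unique(g,axis=0):
        zz=X[(g==k).all(1),2]; 
        if len(zz)>5: print(k*10,len(zz),zz.min().round(2),zz.max().round(2),end="; ")
    print()
t=cv2.resize(np.load("top.npz")["im"][180:250,185:345],(800,350),interpolation=cv2.INTER_CUBIC)
save("crop.png",t)
E
```

```text
top orange 0.093 (array([ 0.5215, -0.0932,  0.0231]), 148, np.float64(0.0008)) [ 0.497 -0.118  0.088] [ 0.546 -0.068  0.096]
top orange 0.048 (array([ 0.5205, -0.0945,  0.0312]), 214, np.float64(0.0032)) [ 0.487 -0.127  0.045] [ 0.556 -0.06   0.051]
top blue 0.093 (array([ 0.5436, -0.2683,  0.0231]), 139, np.float64(0.0008)) [ 0.52  -0.293  0.088] [ 0.568 -0.244  0.096]
top blue 0.048 (array([ 0.5439, -0.2684,  0.0324]), 215, np.float64(0.0025)) [ 0.509 -0.303  0.045] [ 0.578 -0.234  0.051]
top pad (array([ 0.5232, -0.4488,  0.0649]), 16, np.float64(0.003)) [ 0.5208 -0.4664  0.006 ]
[20  0] 2331 0.11 0.29; [20 10] 412 0.12 0.28; [ 60 -20] 1017 0.35 0.43; [ 60 -10] 2585 0.33 0.43; [ 70 -20] 5143 0.36 0.46; [ 70 -10] 3414 0.33 0.46; [70  0] 44 0.4 0.43; [ 80 -60] 544 0.2 0.35; [ 80 -50] 381 0.27 0.34; [ 80 -40] 587 0.2 0.31; [ 80 -30] 466 0.2 0.3; [ 80 -20] 26 0.37 0.39; 
side orange 0.093 (array([ 0.5222, -0.093 ,  0.0233]), 133, np.float64(0.0012)) [ 0.498 -0.119  0.088] [ 0.546 -0.067  0.096]
side orange 0.048 (array([ 0.5221, -0.0924,  0.0319]), 161, np.float64(0.0043)) [ 0.487 -0.131  0.045] [ 0.556 -0.066  0.051]
side blue 0.093 (array([ 0.5441, -0.2687,  0.0232]), 177, np.float64(0.0011)) [ 0.52  -0.294  0.088] [ 0.569 -0.244  0.095]
side blue 0.048 (array([ 0.5445, -0.2673,  0.032 ]), 216, np.float64(0.0041)) [ 0.509 -0.304  0.045] [ 0.581 -0.239  0.051]
side pad (array([ 0.5232, -0.45  ,  0.0648]), 34, np.float64(0.0032)) [ 0.5204 -0.4689  0.0066]
[ 20 -10] 524 0.3 0.42; [20  0] 1565 0.1 0.42; [ 60 -20] 376 0.35 0.39; [ 60 -10] 308 0.34 0.39; [ 70 -20] 1155 0.36 0.4; [ 80 -60] 756 0.2 0.34; [ 80 -50] 446 0.27 0.34; [ 80 -40] 859 0.2 0.36; [ 80 -30] 691 0.19 0.36; [ 80 -20] 1084 0.15 0.39; [ 80 -10] 478 0.1 0.17; [80  0] 274 0.2 0.32;
```

View pics/crop.png

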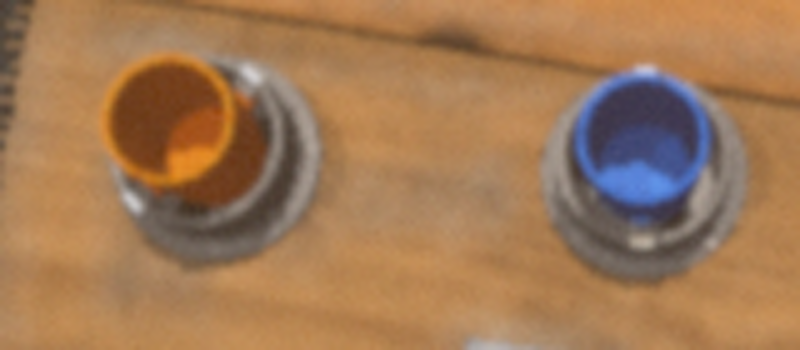

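The crop shows the orange cup with its foot down in the left holder, white marks at about crop (250,72) and (130,203). The choice is confirmed. The lamp head is close overhead, so I check its nearest points.

```bash
python3 - <<'E'
from h import *
for n in ["top","side"]:
    P=np.load(n+".npz")["P"]; im=np.load(n+".npz")["im"]
    m=(P[...,2]>.3)&(P[...,0]>.35)&(P[...,0]<.78)&(P[...,1]>-.5)&(P[...,1]<.3); X=P[m]
    r=np.hypot(X[:,0]-.522,X[:,1]+.093); o=np.argsort(r)[:400:80]
    print(n,X.min(0).round(3),X.max(0).round(3)); print(np.c_[X[o],r[o]].round(3))
    for x in np.arange(.56,.66,.02):
        s=X[np.abs(X[:,0]-x)<.01]
        if len(s): print(x.round(2),s[:,1].min().round(3),s[:,1].max().round(3),s[:,2].min().round(3))
    c=cv2.inRange(im,(0,0,0),(255,255,255))
P=np.load("top.npz")["P"]; 
m=(P[...,2]>.0045)&(P[...,2]<.012)&(np.hypot(P[...,0]-.52,P[...,1]+.468)<.056); X=P[m]
h=cv2.minEnclosingCircle(X[:,:2].astype(np.float32)); print("pad",h, X[:,:2].mean(0), X[:,:2].min(0),X[:,:2].max(0))
im,d=snapshot("top")
for s in silhouettes("top","pad"):
    X=P[s["pixels"]]; X=X[X[:,2]>.004]; print(s["rect"],X.min(0),X.max(0),X.mean(0)) 
E
```

```text
top [ 0.627 -0.228  0.331] [ 0.768 -0.029  0.464]
[[ 0.63  -0.108  0.346  0.109]
 [ 0.63  -0.113  0.373  0.11 ]
 [ 0.632 -0.105  0.363  0.111]
 [ 0.634 -0.099  0.361  0.112]
 [ 0.631 -0.121  0.379  0.113]]
0.62 -0.153 -0.113 0.343
0.64 -0.19 -0.065 0.331
side [ 0.627 -0.228  0.33 ] [ 0.779 -0.068  0.396]
[[ 0.631 -0.107  0.352  0.11 ]
 [ 0.63  -0.124  0.364  0.112]
 [ 0.633 -0.129  0.377  0.116]
 [ 0.631 -0.148  0.356  0.122]
 [ 0.637 -0.147  0.391  0.127]]
0.62 -0.158 -0.113 0.347
0.64 -0.192 -0.073 0.34
pad ((0.5232325196266174, -0.46546563506126404), 0.053128931671381) [ 0.52090371 -0.4681201 ] [ 0.4717806  -0.51793007] [ 0.56993709 -0.41243667]
[381.5, 218.1, 434.9, 266.7] [ 0.4717806  -0.51744622  0.00400053] [ 0.56993709 -0.41908549  0.01116876] [ 0.52102432 -0.46804183  0.00628809]
```

>>> step_arm(
  steps=[
    {"jaw": 1,"tx": 0.05,"ty": 0,"tz": 0.0},
    {"jaw": 1,"tx": 0.1,"ty": 0,"tz": 0.0},
    {"jaw": 1,"tx": 0.15},
    {"jaw": 1,"tx": 0.2},
    {"jaw": 1,"tx": 0.25},
    {"jaw": 1,"tx": 0.25},
  ],
)

```text
invalid input
```

>>> step_arm(
  steps=[
    {"jaw": 1,"tx": 0.041,"ty": -0.029,"tz": 0,"ax": 0,"ay": 0,"az": 0},
    {"jaw": 1,"tx": 0.082,"ty": -0.0575,"tz": 0,"ax": 0,"ay": 0,"az": 0},
    {"jaw": 1,"tx": 0.123,"ty": -0.086,"tz": 0,"ax": 0,"ay": 0,"az": 0},
    {"jaw": 1,"tx": 0.164,"ty": -0.115,"tz": 0,"ax": 0,"ay": 0,"az": 0},
    {"jaw": 1,"tx": 0.205,"ty": -0.144,"tz": 0,"ax": 0,"ay": 0,"az": 0},
    {"jaw": 1,"tx": 0.245,"ty": -0.172,"tz": 0,"ax": 0,"ay": 0,"az": 0},
    {"jaw": 1,"tx": 0.286,"ty": -0.201,"tz": 0,"ax": 0,"ay": 0,"az": 0},
    {"jaw": 1,"tx": 0.327,"ty": -0.23,"tz": 0,"ax": 0,"ay": 0,"az": 0},
  ],
)

```text
time: 1.2
tool_pos: [0.3906, -0.238, 0.2137]
ee_rot: [3.141, -0.001, 0.224]
wrist_force: [1.1, -0.3, 0.1]
width: 0.0942
```

>>> step_arm(
  steps=[
    {"jaw": 1,"tx": 0.04,"ty": -0.028,"tz": 0,"ax": 0,"ay": 0,"az": 0},
    {"jaw": 1,"tx": 0.08,"ty": -0.056,"tz": 0,"ax": 0,"ay": 0,"az": 0},
    {"jaw": 1,"tx": 0.12,"ty": -0.084,"tz": 0,"ax": 0,"ay": 0,"az": 0},
    {"jaw": 1,"tx": 0.16,"ty": -0.112,"tz": 0.02,"ax": 0,"ay": 0,"az": 0},
    {"jaw": 1,"tx": 0.16,"ty": -0.112,"tz": 0.06,"ax": 0,"ay": 0,"az": 0},
    {"jaw": 1,"tx": 0.16,"ty": -0.112,"tz": 0.06,"ax": 0,"ay": 0,"az": 0},
  ],
)

```text
time: 1.8
tool_pos: [0.5184, -0.0909, 0.1471]
ee_rot: [-3.136, 0.011, 0.227]
wrist_force: [-0.6, 0.6, -0.5]
width: 0.0943
```

```bash
python3 - <<'E'
from h import *
from scipy.optimize import least_squares
o=get_obs(); print(o["tool_pos"],o["ee_rot"],o["joint_positions"].round(2))
a,d=snapshot("wrist"); P=cloud("wrist",d)
m=(np.abs(P[...,2]-.093)<.005)&(np.hypot(P[...,0]-.522,P[...,1]+.093)<.04); X=P[m]
f=lambda p:np.hypot(X[:,0]-p[0],X[:,1]-p[1])-p[2]
print(len(X),least_squares(f,[.522,-.093,.025],loss='soft_l1',f_scale=.001).x, X.min(0),X.max(0)) if len(X)>5 else print("none")
b,_=snapshot("side"); save("w1.png",np.vstack([a[:,:],b])[:, :].copy()[:,:] if 0 else cv2.resize(np.vstack([a,b]),(480,600)))
E
```

```text
[ 0.51835798 -0.09086976  0.14713961] [-3.13591954  0.0112121   0.22662738] [-0.28  0.07  1.52 -0.    1.56  1.06]
1385 [ 0.52565549 -0.09435203  0.02290378] [ 0.50039185 -0.119037    0.08800284] [ 0.54957671 -0.0699826   0.09795269]
```

View pics/w1.png

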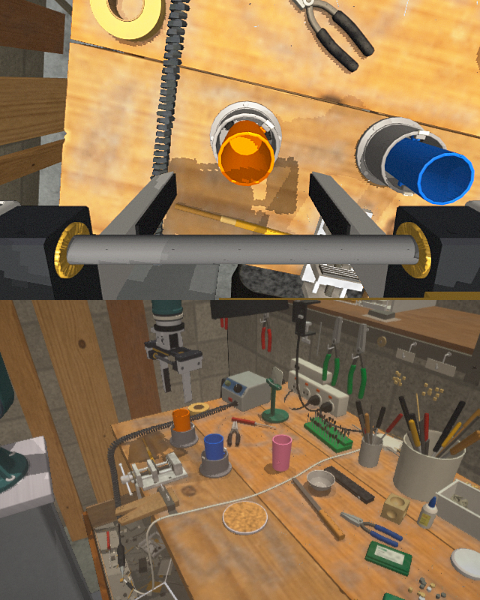

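The wrist view (top half) shows the orange cup centred between the fingers, at about (245,160). The side view shows the gripper just above the cup and clear of the lamp. I'll settle and remeasure.

>>> step_arm(
  steps=[
    {"jaw": 1,"tx": 0.003,"ty": 0.003,"tz": 0,"ax": 0,"ay": 0,"az": 0},
    {"jaw": 1,"tx": 0.003,"ty": 0.003,"tz": 0,"ax": 0,"ay": 0,"az": 0},
    {"jaw": 1,"tx": 0.003,"ty": 0.003,"tz": 0,"ax": 0,"ay": 0,"az": 0},
  ],
)

```text
time: 2.2
tool_pos: [0.5254, -0.0968, 0.1554]
ee_rot: [3.14, -0.002, 0.222]
wrist_force: [-0.7, 0.1, -0.1]
width: 0.094
```

```bash
cat > m.py <<'E'
from h import *
from scipy.optimize import least_squares
def fit(cam,z=.093,c=(.522,-.093)):
    _,d=snapshot(cam); P=cloud(cam,d)
    X=P[(np.abs(P[...,2]-z)<.005)&(np.hypot(P[...,0]-c[0],P[...,1]-c[1])<.045)]
    if len(X)<10: return None
    f=lambda p:np.hypot(X[:,0]-p[0],X[:,1]-p[1])-p[2]
    return least_squares(f,[*c,.025],loss='soft_l1',f_scale=.001).x.round(4),len(X)
E
python3 - <<'E'
from m import *
o=get_obs(); print(o["tool_pos"],o["ee_rot"])
for c in ["wrist","side","top"]: print(c,fit(c))
print(camera_model("wrist"))
E
```

```text
[ 0.52544395 -0.09683889  0.1554136 ] [ 3.14000576e+00 -1.50201532e-03  2.21903293e-01]
wrist (array([ 0.5236, -0.0927,  0.023 ]), 1082)
side (array([ 0.5221, -0.0929,  0.0232]), 132)
top (array([ 0.5214, -0.0932,  0.023 ]), 80)
{'intrinsics': array([[360.42688579,   0.        , 323.29661745],
       [  0.        , 360.42688579, 198.63403825],
       [  0.        ,   0.        ,   1.        ]]), 'origin': array([ 0.59453734, -0.0809198 ,  0.32505742]), 'orientation': array([ 2.89341515e+00, -2.62409801e-04, -1.34811949e+00])}
```

>>> step_arm(
  steps=[
    {"jaw": 1,"tx": -0.002,"ty": -0.0045,"tz": 0.01,"ax": 0,"ay": 0,"az": 0},
    {"jaw": 1,"tx": -0.002,"ty": -0.0045,"tz": 0.03,"ax": 0,"ay": 0,"az": 0},
    {"jaw": 1,"tx": -0.002,"ty": -0.0045,"tz": 0.05,"ax": 0,"ay": 0,"az": 0},
    {"jaw": 1,"tx": -0.002,"ty": -0.0045,"tz": 0.07,"ax": 0,"ay": 0,"az": 0},
    {"jaw": 1,"tx": -0.002,"ty": -0.0045,"tz": 0.08,"ax": 0,"ay": 0,"az": 0},
    {"jaw": 1,"tx": -0.002,"ty": -0.0045,"tz": 0.085,"ax": 0,"ay": 0,"az": 0},
    {"jaw": 1,"tx": -0.002,"ty": -0.0045,"tz": 0.085,"ax": 0,"ay": 0,"az": 0},
    {"jaw": 1,"tx": -0.002,"ty": -0.0045,"tz": 0.085,"ax": 0,"ay": 0,"az": 0},
  ],
)

```text
time: 3.15
tool_pos: [0.5225, -0.0924, 0.0701]
ee_rot: [3.14, -0.001, 0.223]
wrist_force: [0.5, -1.0, -0.0]
width: 0.094
```

>>> step_arm(
  steps=[
    {"jaw": 0.55,"tx": 0,"ty": 0.0005,"tz": 0,"ax": 0,"ay": 0,"az": 0},
    {"jaw": 0.5,"tx": 0,"ty": 0.0005,"tz": 0,"ax": 0,"ay": 0,"az": 0},
    {"jaw": 0.3,"tx": 0,"ty": 0.0005,"tz": 0,"ax": 0,"ay": 0,"az": 0},
    {"jaw": 0,"tx": 0,"ty": 0.0005,"tz": 0,"ax": 0,"ay": 0,"az": 0},
    {"jaw": 0,"tx": 0,"ty": 0.0005,"tz": 0,"ax": 0,"ay": 0,"az": 0},
    {"jaw": 0,"tx": 0,"ty": 0.0005,"tz": 0,"ax": 0,"ay": 0,"az": 0},
    {"jaw": 0,"tx": 0,"ty": 0.0005,"tz": 0,"ax": 0,"ay": 0,"az": 0},
  ],
)

```text
time: 3.85
tool_pos: [0.5226, -0.0926, 0.0702]
ee_rot: [3.141, -0.001, 0.223]
wrist_force: [-0.3, 0.8, 0.5]
width: 0.0486
```

Gripped at 48.6 mm, as expected. Now I twist it.

>>> step_arm(
  steps=[
    {"jaw": 0,"tx": 0,"ty": 0,"tz": 0,"ax": 0,"ay": 0,"az": -0.1},
    {"jaw": 0,"tx": 0,"ty": 0,"tz": 0,"ax": 0,"ay": 0,"az": -0.2},
    {"jaw": 0,"tx": 0,"ty": 0,"tz": 0,"ax": 0,"ay": 0,"az": -0.32},
    {"jaw": 0,"tx": 0,"ty": 0,"tz": 0,"ax": 0,"ay": 0,"az": -0.44},
    {"jaw": 0,"tx": 0,"ty": 0,"tz": 0,"ax": 0,"ay": 0,"az": -0.56},
    {"jaw": 0,"tx": 0,"ty": 0,"tz": 0,"ax": 0,"ay": 0,"az": -0.68},
    {"jaw": 0,"tx": 0,"ty": 0,"tz": 0,"ax": 0,"ay": 0,"az": -0.8},
    {"jaw": 0,"tx": 0,"ty": 0,"tz": 0,"ax": 0,"ay": 0,"az": -0.85},
  ],
)

```text
time: 4.65
tool_pos: [0.5228, -0.0928, 0.0704]
ee_rot: [3.14, -0.0, 1.076]
wrist_force: [-1.5, -0.2, 0.5]
width: 0.0484
```

```bash
python3 - <<'E'
from m import *
o=get_obs(); print(o["tool_pos"],o["ee_rot"],o["wrist_force"],o["wrist_torque"],o["width"],o["joint_positions"].round(2))
a,_=snapshot("side"); save("s2.png",cv2.resize(a[110:230,170:330],(800,600),interpolation=cv2.INTER_CUBIC))
E
```

```text
[ 0.52279759 -0.09279724  0.07042355] [ 3.13958981e+00 -1.19466521e-04  1.07559609e+00] [-1.49343418 -0.16693251  0.47416451] [-0.04222941  0.04934714 -0.14286761] 0.048425170751424766 [-0.28  0.12  1.63 -0.    1.4   0.21]
```

View pics/s2.png

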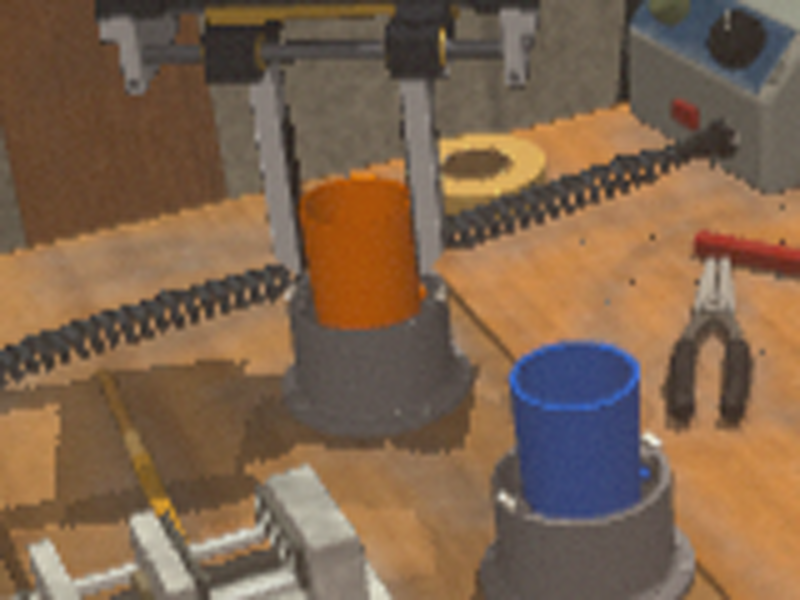

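The side crop shows the cup held at (360,250), a lug tip at (425,290), and white marks at (292,292) and near (440,280). Drag torque is 0.14 N m, so the cup has turned with the jaws. I'll make a short pull and watch the force.

>>> step_arm(
  steps=[
    {"jaw": 0,"tx": 0,"ty": 0,"tz": -0.003,"ax": 0,"ay": 0,"az": 0},
    {"jaw": 0,"tx": 0,"ty": 0,"tz": -0.006,"ax": 0,"ay": 0,"az": 0},
    {"jaw": 0,"tx": 0,"ty": 0,"tz": -0.006,"ax": 0,"ay": 0,"az": 0},
  ],
)

```text
time: 5.0
tool_pos: [0.5221, -0.0928, 0.0757]
ee_rot: [3.142, 0.001, 1.075]
wrist_force: [0.4, -0.6, -6.7]
width: 0.0489
```

>>> step_arm(
  steps=[
    {"jaw": 0,"tx": 0,"ty": 0,"tz": -0.004,"ax": 0,"ay": 0,"az": 0},
    {"jaw": 0,"tx": 0,"ty": 0,"tz": -0.008,"ax": 0,"ay": 0,"az": 0},
    {"jaw": 0,"tx": 0,"ty": 0,"tz": -0.013,"ax": 0,"ay": 0,"az": 0},
    {"jaw": 0,"tx": 0,"ty": 0,"tz": -0.02,"ax": 0,"ay": 0,"az": 0},
    {"jaw": 0,"tx": 0,"ty": 0,"tz": -0.02,"ax": 0,"ay": 0,"az": 0},
  ],
)

```text
time: 5.5
tool_pos: [0.5235, -0.0929, 0.0987]
ee_rot: [3.137, -0.001, 1.076]
wrist_force: [0.3, -0.1, -0.2]
width: 0.0485
```

```bash
python3 - <<'E'
from m import *
o=get_obs(); print(o["tool_pos"],o["wrist_force"],o["width"])
a,_=snapshot("side"); P=cloud("side",_)
hsv=cv2.cvtColor(a,cv2.COLOR_RGB2HSV); m=(hsv[...,0]<20)&(hsv[...,1]>200)&(hsv[...,2]>90)&(np.hypot(P[...,0]-.522,P[...,1]+.093)<.04)&(P[...,2]>.05)
print(m.sum(),P[m][:,2].max(),np.percentile(P[m][:,2],98))
E
```

```text
[ 0.52346448 -0.09292603  0.09868514] [ 0.27108669 -0.12879664 -0.1757807 ] 0.04849085500186047
791 0.12425361696326065 0.12218928164247389
```

>>> step_arm(
  steps=[
    {"jaw": 0,"tx": 0,"ty": 0,"tz": -0.02,"ax": 0,"ay": 0,"az": 0},
    {"jaw": 0,"tx": 0,"ty": 0,"tz": -0.045,"ax": 0,"ay": 0,"az": 0},
    {"jaw": 0,"tx": 0,"ty": 0,"tz": -0.07,"ax": 0,"ay": 0,"az": 0},
    {"jaw": 0,"tx": -0.02,"ty": -0.003,"tz": -0.075,"ax": 0,"ay": 0,"az": 0},
    {"jaw": 0,"tx": -0.05,"ty": -0.008,"tz": -0.075,"ax": 0,"ay": 0,"az": 0},
    {"jaw": 0,"tx": -0.085,"ty": -0.013,"tz": -0.075,"ax": 0,"ay": 0,"az": 0},
    {"jaw": 0,"tx": -0.12,"ty": -0.018,"tz": -0.075,"ax": 0,"ay": 0,"az": 0},
    {"jaw": 0,"tx": -0.148,"ty": -0.022,"tz": -0.075,"ax": 0,"ay": 0,"az": 0},
  ],
)

```text
time: 6.35
tool_pos: [0.432, -0.2135, 0.1734]
ee_rot: [3.138, -0.0, 1.075]
wrist_force: [1.1, -0.8, -0.3]
width: 0.0487
```

>>> step_arm(
  steps=[
    {"jaw": 0,"tx": -0.03,"ty": 0.016,"tz": 0,"ax": 0,"ay": 0,"az": 0},
    {"jaw": 0,"tx": -0.065,"ty": 0.035,"tz": 0,"ax": 0,"ay": 0,"az": 0},
    {"jaw": 0,"tx": -0.105,"ty": 0.057,"tz": 0,"ax": 0,"ay": 0,"az": 0},
    {"jaw": 0,"tx": -0.125,"ty": 0.09,"tz": 0,"ax": 0,"ay": 0,"az": 0},
    {"jaw": 0,"tx": -0.145,"ty": 0.13,"tz": 0,"ax": 0,"ay": 0,"az": 0},
    {"jaw": 0,"tx": -0.165,"ty": 0.165,"tz": 0,"ax": 0,"ay": 0,"az": 0},
    {"jaw": 0,"tx": -0.182,"ty": 0.199,"tz": 0,"ax": 0,"ay": 0,"az": 0},
    {"jaw": 0,"tx": -0.182,"ty": 0.199,"tz": 0,"ax": 0,"ay": 0,"az": 0},
  ],
)

```text
time: 7.15
tool_pos: [0.5214, -0.4712, 0.1703]
ee_rot: [3.141, -0.001, 1.073]
wrist_force: [-0.1, 1.0, -1.4]
width: 0.0487
```

```bash
python3 - <<'E'
from m import *
o=get_obs(); print(o["tool_pos"],o["ee_rot"],o["wrist_force"],o["width"])
a,d=snapshot("side"); P=cloud("side",d)
X=P[(P[...,2]>.0045)&(P[...,2]<.012)&(np.hypot(P[...,0]-.521,P[...,1]+.468)<.056)]; print("pad",X.min(0),X.max(0))
hsv=cv2.cvtColor(a,cv2.COLOR_RGB2HSV); m=(hsv[...,0]<20)&(hsv[...,1]>190)&(np.hypot(P[...,0]-.521,P[...,1]+.468)<.045)&(P[...,2]>.06)
X=P[m]; print(len(X),np.percentile(X,[1,99],axis=0).round(3))
save("s3.png",a)
E
```

```text
[ 0.52137773 -0.47123643  0.17031108] [ 3.14093627e+00 -8.89482947e-04  1.07333182e+00] [-0.0841836   0.97275946 -1.35458961] 0.048732915887259094
pad [ 0.47215328 -0.51881547  0.00450061] [ 0.57248789 -0.41310947  0.01017868]
1884 [[ 0.496 -0.495  0.111]
 [ 0.543 -0.448  0.194]]
```

View pics/s3.png

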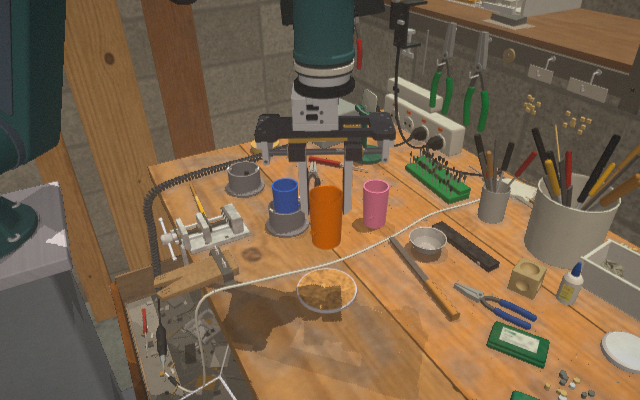

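The orange cup hangs upright at (326,217) over the empty pad at (327,290). Its holder is empty, and the blue cup is in place at (285,200). I'll lower it now.

>>> step_arm(
  steps=[
    {"jaw": 0,"tx": 0.003,"ty": -0.001,"tz": 0.015,"ax": 0,"ay": 0,"az": 0},
    {"jaw": 0,"tx": 0.003,"ty": -0.001,"tz": 0.035,"ax": 0,"ay": 0,"az": 0},
    {"jaw": 0,"tx": 0.003,"ty": -0.001,"tz": 0.055,"ax": 0,"ay": 0,"az": 0},
    {"jaw": 0,"tx": 0.003,"ty": -0.001,"tz": 0.075,"ax": 0,"ay": 0,"az": 0},
    {"jaw": 0,"tx": 0.003,"ty": -0.001,"tz": 0.088,"ax": 0,"ay": 0,"az": 0},
    {"jaw": 0,"tx": 0.003,"ty": -0.001,"tz": 0.094,"ax": 0,"ay": 0,"az": 0},
    {"jaw": 0,"tx": 0.003,"ty": -0.001,"tz": 0.097,"ax": 0,"ay": 0,"az": 0},
    {"jaw": 0,"tx": 0.003,"ty": -0.001,"tz": 0.097,"ax": 0,"ay": 0,"az": 0},
  ],
)

```text
time: 8.0
tool_pos: [0.5213, -0.4659, 0.0751]
ee_rot: [3.141, -0.001, 1.074]
wrist_force: [-0.2, -1.0, -1.4]
width: 0.0489
```

>>> step_arm(
  steps=[
    {"jaw": 0,"tx": 0,"ty": 0,"tz": 0.003,"ax": 0,"ay": 0,"az": 0},
    {"jaw": 0,"tx": 0,"ty": 0,"tz": 0.005,"ax": 0,"ay": 0,"az": 0},
    {"jaw": 0,"tx": 0,"ty": 0,"tz": 0.006,"ax": 0,"ay": 0,"az": 0},
    {"jaw": 0,"tx": 0,"ty": 0,"tz": 0.006,"ax": 0,"ay": 0,"az": 0},
  ],
)

```text
time: 8.4
tool_pos: [0.5213, -0.4659, 0.069]
ee_rot: [3.141, -0.001, 1.074]
wrist_force: [-0.0, -1.1, -0.5]
width: 0.0488
```

>>> step_arm(
  steps=[
    {"jaw": 0,"tx": 0,"ty": 0,"tz": 0.001,"ax": 0,"ay": 0,"az": 0},
    {"jaw": 0,"tx": 0,"ty": 0,"tz": 0.002,"ax": 0,"ay": 0,"az": 0},
    {"jaw": 0,"tx": 0,"ty": 0,"tz": 0.002,"ax": 0,"ay": 0,"az": 0},
  ],
)

```text
time: 8.7
tool_pos: [0.5215, -0.4662, 0.0682]
ee_rot: [3.14, -0.001, 1.074]
wrist_force: [-1.8, 0.3, 4.2]
width: 0.0486
```

Contact (4 N). I release the cup and let the fingers open fully before rising.

>>> step_arm(
  steps=[
    {"jaw": 0.6,"tx": 0,"ty": 0,"tz": 0,"ax": 0,"ay": 0,"az": 0},
    {"jaw": 0.8,"tx": 0,"ty": 0,"tz": 0,"ax": 0,"ay": 0,"az": 0},
    {"jaw": 1,"tx": 0,"ty": 0,"tz": 0,"ax": 0,"ay": 0,"az": 0},
    {"jaw": 1,"tx": 0,"ty": 0,"tz": 0,"ax": 0,"ay": 0,"az": 0},
    {"jaw": 1,"tx": 0,"ty": 0,"tz": 0,"ax": 0,"ay": 0,"az": 0},
    {"jaw": 1,"tx": 0,"ty": 0,"tz": 0,"ax": 0,"ay": 0,"az": 0},
  ],
)

```text
time: 9.3
tool_pos: [0.5214, -0.4661, 0.068]
ee_rot: [3.14, -0.001, 1.074]
wrist_force: [-0.1, 0.1, 0.5]
width: 0.0917
```

>>> step_arm(
  steps=[
    {"jaw": 1,"tx": 0,"ty": 0,"tz": -0.01,"ax": 0,"ay": 0,"az": 0},
    {"jaw": 1,"tx": 0,"ty": 0,"tz": -0.03,"ax": 0,"ay": 0,"az": 0},
    {"jaw": 1,"tx": 0,"ty": 0,"tz": -0.06,"ax": 0,"ay": 0,"az": 0},
    {"jaw": 1,"tx": 0,"ty": 0,"tz": -0.09,"ax": 0,"ay": 0,"az": 0},
    {"jaw": 1,"tx": 0,"ty": 0,"tz": -0.12,"ax": 0,"ay": 0,"az": 0},
    {"jaw": 1,"tx": 0,"ty": 0,"tz": -0.13,"ax": 0,"ay": 0,"az": 0},
    {"jaw": 1,"tx": 0,"ty": 0,"tz": -0.13,"ax": 0,"ay": 0,"az": 0},
    {"jaw": 1,"tx": 0,"ty": 0,"tz": -0.13,"ax": 0,"ay": 0,"az": 0},
  ],
)

```text
time: 10.1
tool_pos: [0.5208, -0.4658, 0.1966]
ee_rot: [-3.141, -0.002, 1.074]
wrist_force: [-0.2, 0.3, -0.3]
width: 0.0942
```

```bash
python3 - <<'E'
from m import *
o=get_obs(); print(o["time"],o["tool_pos"],o["wrist_force"],o["width"])
for c in ["side","wrist"]: print(c,fit(c,.091,(.5214,-.466)), fit(c,.093,(.544,-.268)))
a,d=snapshot("side"); P=cloud("side",d)
X=P[(P[...,2]>.0045)&(P[...,2]<.012)&(np.hypot(P[...,0]-.521,P[...,1]+.468)<.056)]; print("pad",X.min(0),X.max(0))
save("s4.png",a)
E
```

```text
10.1 [ 0.52082542 -0.46578445  0.19659702] [-0.17554089  0.33892347 -0.28939546] 0.09418203358172
side (array([ 0.5208, -0.4661,  0.0231]), 266) (array([ 0.544 , -0.2687,  0.0233]), 116)
wrist (array([ 0.5223, -0.466 ,  0.023 ]), 801) None
pad [ 0.47229975 -0.51830737  0.0045098 ] [ 0.57284928 -0.41345341  0.0118655 ]
```

View pics/s4.png

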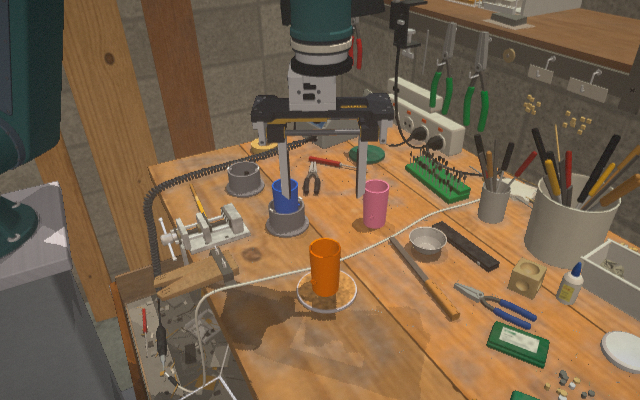

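The orange cup stands upright on the pad at (325,268), the gripper is clear, and the blue cup is unmoved. I'm handing in.

```bash
python3 -c "from bench import *; print(close_job())"
```

```text
the job is handed in; nothing more can be done
None
```

The orange cup now stands upright on the cork pad, and I handed the job in at about 10 s of the 43 s allowed.

- **Twist:** I gripped the cup by its rim at 48.6 mm and turned the gripper 49° with the cup still down in its holder. I did not measure the cup's own angle. It pulled out with about 6.7 N of drag, within the range given for the pads, and the catches did not hold it.
- **Placing:** I lowered it until it touched the pad at about 4 N, then released it and raised the gripper clear.
- **Last checks:** The cup's rim centre was at (0.521, -0.466), about 2 mm from the pad centre at (0.521, -0.468). The blue cup was within 1 mm of where it started.
- **Disagreements:** A first circle fit of the pad's edge was off (radius 65 mm against 50 mm), probably because of the nearby cable. I used the pad's extent in the silhouette instead. The wrist camera's cup position differed by 1–2 mm from the fixed cameras. No check failed.

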